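# Thread the stripped hub parts on their pins in order

## Task

The parts of a stripped wheel hub lie about the chest top: thread them on the two pin stands so that they go back in the right order. On the stand with the square foot put the large bearing at the bottom, then the spacer sleeve, then the small bearing on top; on the stand with the round foot put the washer, then the big hex nut on top of it. Each part must lie flat with the pin through its hole, and the brake pad stays where it lies.

Things in the scene. Friction and masses are not known exactly. Their poses are not given: they have to be found in the camera images.
- square_stand: Parts stand with a square grey foot, 84 x 84 x 10 mm, and a bright upright steel pin in its middle; fixed to the chest top. The pin is 12 mm thick (15 mm over its lowest 2 mm), has a rounded tip and stands 46 mm above the foot's top face. Origin at the centre of the foot's underside on the pin's axis, z up: the top face is at z = 10 mm, the pin's tip at z = 56 mm.
- round_stand: Parts stand with a round grey foot, 84 mm in diameter and 10 mm thick, and the same 12 mm pin, but 36 mm high above the foot's top face; fixed to the chest top. Origin at the centre of the foot's underside on the pin's axis, z up: the top face is at z = 10 mm, the pin's tip at z = 46 mm.
- large_bearing: Large steel ball bearing lying flat: 62 mm outside diameter, 28 mm hole, 14 mm thick, bright inner and outer race with a darker ring between. Origin at the centre of its underside, z along its axis, up.
- small_bearing: Small steel ball bearing lying flat: 44 mm outside diameter, 26 mm hole, 13 mm thick, bright inner and outer race with a darker ring between. Origin at the centre of its underside, z along its axis, up.
- sleeve: Spacer sleeve, a plain short aluminium tube standing on end: 40 mm outside diameter, 28 mm hole, 18 mm tall. Origin at the centre of its underside, z along its axis, up.
- washer: Plain flat steel washer: 54 mm outside diameter, 26 mm hole, 8 mm thick, lying flat. Origin at the centre of its underside, z along its axis, up.
- hex_nut: Big dark steel hexagon nut lying flat: 41 mm across the flats (47 mm across the corners), 26 mm smooth hole, 16 mm thick. Origin at the centre of its underside, z along its axis, up; its x axis points square out of one flat, the other flats follow every 60 degrees.
- brake_pad: A worn, curved brake pad lying flat among the parts, 48 x 108 x 12 mm (108 along its y axis), loose; not part of the job and not to be moved. Origin at the centre of its underside.

How it is judged (in metres and radians):
At the end, for the whole second after the job is handed in: On the square-footed stand: large bearing on the foot, sleeve on it, small bearing on top; on the round-footed stand: washer on the foot, hex nut on it. Each is within 11 mm of the pin's axis, within 4 mm of its height in the stack, flat within 0.12 rad, released and at rest (horizontal distance between each of large_bearing, sleeve, small_bearing and square_stand below 0.011 m and z of large_bearing in the frame of square_stand between 0.006 and 0.014 m and angle between each of large_bearing, sleeve, small_bearing, washer, hex_nut's own z axis and vertical below 0.12 rad and linear speed of each of large_bearing, sleeve, small_bearing, washer, hex_nut below 0.02 m/s and angular speed of each of large_bearing, sleeve, small_bearing, washer, hex_nut below 0.2 rad/s and z of sleeve in the frame of square_stand between 0.02 and 0.028 m and z of small_bearing in the frame of square_stand between 0.038 and 0.046 m and horizontal distance between each of washer, hex_nut and round_stand below 0.011 m and z of washer in the frame of round_stand between 0.006 and 0.014 m and z of hex_nut in the frame of round_stand between 0.014 and 0.022 m); the robot touches nothing.
It fails at once if the brake pad is moved by more than 30 mm (distance of brake_pad from where it was at the start of the episode above 0.03 m).
It also fails if it takes over 106 s, if anything falls off the work surface, if the arm or the gripper's body presses on something with over 40 N, if the wrist force passes 120 N, or if a joint passes its speed limit or range.

## Robot

A 6-joint arm with a two-finger parallel gripper is mounted at the origin on a cart in front of the work surface, level with it; the furniture and walls round the work are solid. World frame = base frame: x ahead of the robot, y to its left, z up, the work surface at z = 0. Lengths are in m, angles in degrees, forces in N, time in s.
With the tool pointing down it reaches from about 0.375 to 0.9 m from the base axis. Payload 3.1 kg.
Tool frame: the origin (TCP) lies between the finger pads; the fingertips stand 11 mm ahead of it and the grasp point (between the pads) lies 8 mm behind it; z points along the fingers, y is the line along which they close (so a half turn about z gives the same grasp; the last joint's range is limited). The gripper opens to 87 mm and grips with 3 to 60 N. Pads are 19 mm wide; open, the fingers measure 117 mm over their backs; the gripper's body (75 mm by 190 mm) begins 51 mm behind the grasp point.
Start: joints at [64.315, 30.224, 82.088, -0, 67.689, -10.227], TCP at [0.167, 0.602, 0.234] pointing down, gripper open.
Joint ranges: [-176.69, 176.69], [-43.24, 126.21], [12.49, 139.97], [-82, 262], [0, 151.66], [-163.58, 163.58]. Speed limits (degrees/s): [159.86, 159.86, 180, 180, 180, 180].

## Interface

Orientations are given as a 3x3 rotation matrix whose columns are the frame's x, y, z axes.
In Python, from rig import bot, viewer, workorder, nets gives the robot as it stands. The module is installed in compiled form; this text tells all that it offers.
- The arm moves only by the tool move_arm, never from a script. Its argument "increments" is a list of rows, each a list of 7 numbers: the shift along the tool's x, y, z normalised to -1 to 1, where 1 is 0.3 m, then the turn, a rotation vector about the tool's x, y, z normalised to -1 to 1, where 1 is pi rad, then the opening, from 0 (shut) to 1 (fully open). In form: [[tx, ty, tz, wx, wy, wz, grip], ...]. A call has 1 to 10 rows; each row is the pose to reach, as a shift and turn from the pose commanded when the call began, along the tool's axes at that moment, turning the shorter way round; what a row does not reach only later rows make up. A row lasts 1/12 s, in which the tool goes at most 41.7 mm and 7.16 degrees, less where a joint would pass 70% of its speed; a pose out of reach is approached as far as the arm can. A call with a number of a shift or a turn outside -1 to 1 is refused whole. A call with a gripper value outside its range is refused whole. The fingers move at their own pace and stop on an object; the grip force is fixed at half the most. Time passes only in rows, so rows that repeat a pose let the fingers close. It gives the time, the measured TCP pose, the force, the opening and the grip force at its end, in the units of the state.
- bot.read_state(): the state, without advancing time (a new reading comes with each control period).
- viewer.capture(name): name is "side" or "top"; returns a dict with "image" (400x640x3 uint8, blue, green, red), "K" (3x3 intrinsics, pixels), "eye" and "orientation" of the camera in the world. Camera axes: x right, y up, looking along -z (the intrinsics and any distortion apply to the point x, -y, -z); pixel columns grow to the right and rows downward; lengths in m; the calibration is good to about 2 mm. A picture is of the moment at which its call begins. There is no depth.
- workorder.hand_in(): hands the job in; it is judged then, once.
Trained networks look in the newest picture that a camera, given by its name, has taken for a name from the list of things; names that differ only in an ending like _2 or _b are one class to them, and where a whole thing is asked for, a point or a joint stands for the part that bears it (a point fixed in the world has none). Each returns a list of dicts, best first, with "conf" (0 to 1); they miss things now and then, are a little off and sometimes report something else, mostly with a low value. They report only what shows in the picture. A call takes as long as a camera call.
- nets.find_in(camera, thing): "location" ([column, row] in pixels, amid what is visible of it).
The state is a dict: "time_s": time; "joint_positions": joint angles; "qvel": joint speeds; "tau": joint torques, N m; "position": TCP position; "tcp_rot": TCP orientation; "force": force on the tool from outside, world axes, zero at the start; "moment": the same for the moment, N m; "opening": opening from 0.0 (shut) to 1.0 (fully open); "grasp_force": force on a finger pad.
Only numpy, scipy, OpenCV 4.12 (cv2) and the standard library are available. Lean on these libraries where they do the work, as an engineer would, in place of code of your own. Each camera call takes 0.05 s, during which the arm holds its last target. There are 200 camera calls.

## Working session

There is one attempt and no reset: what is moved stays moved. The work goes in short steps, Python scripts to look and compute and a tool call to move; the robot and the scene stay as the last step left them, time stands still between calls to the robot, and variables do not carry over. Pictures are saved under pics/ and viewed, at most 14 in all, crops included, and the job is handed in when it is done.

Besides the shell and the picture viewer there is one more tool, called as name(argument=value, ...), one argument or row to a line, values as JSON. move_arm: Moves the arm, as the interface text tells. Its arguments: {"type":"object","properties":{"increments":{"type":"array"}},"required":["increments"]}

```bash
mkdir -p pics
cat > h.py <<'E'
import numpy as np, cv2
from rig import bot, viewer, workorder, nets
def ray(c,px):
    d=np.linalg.inv(c["K"])@np.array([px[0],px[1],1.]); d=np.array([d[0],-d[1],-d[2]])
    return np.array(c["eye"]), np.array(c["orientation"])@d
def at(c,px,z):
    e,d=ray(c,px); return e+d*(z-e[2])/d[2]
def proj(c,P):
    p=np.array(c["orientation"]).T@(np.array(P)-np.array(c["eye"])); q=np.array(c["K"])@np.array([p[0],-p[1],-p[2]]); return q[:2]/q[2]
E
cat > a.py <<'E'
from h import *
s=bot.read_state(); print(s)
for n in("side","top"):
    c=viewer.capture(n); cv2.imwrite(f"pics/{n}0.png",c["image"]); print(n,c["K"],c["eye"],c["orientation"],c.keys())
    for t,z in dict(square_stand=.01,round_stand=.01,large_bearing=.014,small_bearing=.013,sleeve=.018,washer=.008,hex_nut=.016,brake_pad=.012).items():
        for r in nets.find_in(n,t)[:2]: print(t,round(r["conf"],2),np.round(r["location"]),at(c,r["location"],z).round(4))
E
python3 a.py
```

```text
{'time_s': 0.0, 'joint_positions': array([ 6.43137005e+01,  3.02798672e+01,  8.21560419e+01, -1.39670323e-03,
        6.76884812e+01, -1.02260172e+01]), 'qvel': array([-0.0689615 ,  0.09607476, -0.01469374, -0.03433446, -0.05756474,
       -0.12524497]), 'tau': array([-2.81178473e-04, -4.40039885e+01, -1.76592278e+01,  6.31993543e-02,
        5.81317884e-02, -1.44913092e-04]), 'position': array([0.16626074, 0.60174916, 0.23256385]), 'tcp_rot': array([[-9.63817779e-01,  2.66560391e-01, -9.20689849e-04],
       [ 2.66561733e-01,  9.63815841e-01, -1.96625337e-03],
       [ 3.63250194e-04, -2.14053064e-03, -9.99997643e-01]]), 'force': array([-0.26845603, -0.53823704,  0.84831938]), 'moment': array([-0.00484872,  0.0532679 , -0.00133868]), 'grasp_force': 0.0, 'opening': 0.9997372269882181}
side [[465.33337695   0.         313.86935558]
 [  0.         465.33337695 198.27084582]
 [  0.           0.           1.        ]] [0.33658619 0.75972391 0.41387139] [[-0.97813986  0.08096622 -0.19153819]
 [-0.20776762 -0.41888228  0.8839515 ]
 [-0.00866174  0.90442363  0.42654761]] dict_keys(['image',
[... 561 characters left out ...]
         1.        ]] [ 0.31893538 -0.01125236  0.86147555] [[-0.02659293  0.97740725 -0.2096852 ]
 [-0.99963544 -0.02698096  0.00101031]
 [-0.00467002  0.20963562  0.97776843]] dict_keys(['image', 'K', 'eye', 'orientation'])
square_stand 0.64 [418. 232.] [ 0.4215 -0.2146  0.01  ]
round_stand 0.73 [344. 167.] [ 0.561 -0.072  0.01 ]
round_stand 0.68 [204. 165.] [0.5744 0.2209 0.01  ]
large_bearing 0.74 [408. 174.] [ 0.5404 -0.2026  0.014 ]
large_bearing 0.43 [339. 235.] [ 0.4185 -0.0564  0.014 ]
small_bearing 0.56 [269. 226.] [0.4408 0.0847 0.013 ]
sleeve 0.6 [342. 230.] [ 0.4295 -0.0618  0.018 ]
hex_nut 0.73 [203. 164.] [0.5741 0.2203 0.016 ]
brake_pad 0.63 [277. 168.] [0.5615 0.0676 0.012 ]
```

View pics/top0.png

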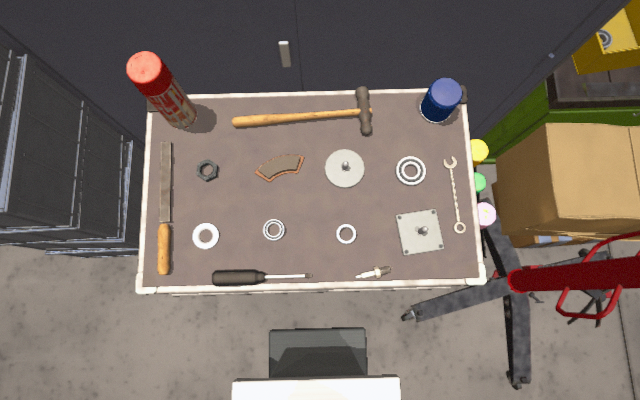

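View pics/side0.png

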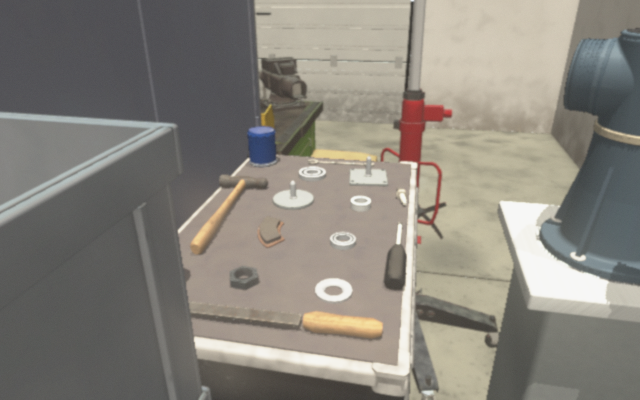

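Top view: washer (206,236), small bearing (274,230), sleeve (346,233), square stand (420,232), nut (207,170), pad (281,168), round stand (345,168), large bearing (411,170). The networks missed the washer. I'll refine the positions by silhouette centroids in both views.

```bash
cat > b.py <<'E'
from h import *
def circ(r,n=48,o=0): a=np.arange(n)*2*np.pi/n+o; return np.c_[r*np.cos(a),r*np.sin(a)]
SQ=np.array([[-.042,-.042],[.042,-.042],[.042,.042],[-.042,.042]])
T=dict(square_stand=(SQ,.01,.422,-.215),round_stand=(circ(.042),.01,.561,-.074),large_bearing=(circ(.031),.014,.545,-.207),
 small_bearing=(circ(.022),.013,.439,.078),sleeve=(circ(.02),.018,.422,-.07),washer=(circ(.027),.008,.43,.22),hex_nut=(circ(.0237,6,np.pi/6),.016,.565,.217))
def sil(c,o,h,x,y):
    P=np.array([proj(c,(x+p[0],y+p[1],z)) for z in(0,h) for p in o]); return cv2.convexHull(P.astype(np.float32))
def fit(c,n,x=None,y=None,z0=0,thr=25):
    o,h,x0,y0=T[n]; x=x0 if x is None else x; y=y0 if y is None else y
    g=cv2.cvtColor(c["image"],cv2.COLOR_BGR2GRAY).astype(int)
    H=sil(c,o*1.3,h,x,y); roi=np.zeros(g.shape,np.uint8); cv2.fillConvexPoly(roi,H.astype(np.int32),1)
    ring=cv2.dilate(roi,np.ones((5,5)))-roi; bg=np.median(g[ring>0])
    m=((bg-g if n=="hex_nut" else g-bg)>thr)&(roi>0)
    k,l,st,_=cv2.connectedComponentsWithStats(m.astype(np.uint8)); i=1+np.argmax(st[1:,4])
    cs,_=cv2.findContours((l==i).astype(np.uint8),cv2.RETR_EXTERNAL,cv2.CHAIN_APPROX_NONE)
    hull=cv2.convexHull(max(cs,key=len)); f=np.zeros(g.shape,np.uint8); cv2.fillConvexPoly(f,hull,1)
    v=np.argwhere(f)[:,::-1]; ctr=v.mean(0)
    for _ in range(5):
        M=cv2.moments(sil(c,o,h,x,y)); q=np.array([M["m10"],M["m01"]])/M["m00"]
        d=at(c,ctr,h/2)-at(c,q,h/2); x+=d[0]; y+=d[1]
    return x,y,len(v)/M["m00"],hull
if __name__=="__main__":
    for n in T:
        for cn in("top","side"):
            c=viewer.capture(cn); x,y,r,hu=fit(c,n); x,y,r,hu=fit(c,n,x,y); print(n,cn,round(x,4),round(y,4),"area ratio",round(r,2))
            if n=="hex_nut" and cn=="top":
                w=np.array([at(c,p[0],.016)[:2] for p in hu])-[x,y]; a=np.radians(np.arange(0,60,3))
                print([(int(round(np.degrees(t))),round(float(np.ptp(w@[np.cos(t),np.sin(t)]))*1000)) for t in a])
                cv2.imwrite("pics/nut.png",cv2.resize(c["image"][145:195,180:235],None,fx=10,fy=10))
E
python3 b.py
```

```text
square_stand top 0.4231 -0.219 area ratio 0.97
square_stand side 0.4232 -0.2296 area ratio 0.8
round_stand top 0.5612 -0.0724 area ratio 0.95
round_stand side 0.5638 -0.084 area ratio 0.81
large_bearing top 0.5515 -0.2098 area ratio 0.95
large_bearing side 0.5543 -0.2271 area ratio 0.77
small_bearing top 0.4351 0.0771 area ratio 0.98
small_bearing side 0.437 0.0645 area ratio 0.74
sleeve top 0.4226 -0.0692 area ratio 0.99
sleeve side 0.4242 -0.0828 area ratio 0.79
washer top 0.4267 0.2154 area ratio 0.98
washer side 0.4284 0.2084 area ratio 0.9
hex_nut top 0.5615 0.2117 area ratio 1.0
[(0, 45), (3, 46), (6, 46), (9, 46), (12, 46), (15, 46), (18, 46), (21, 46), (24, 45), (27, 46), (30, 46), (33, 46), (36, 46), (39, 46), (42, 46), (45, 47), (48, 48), (51, 48), (54, 48), (57, 49)]
hex_nut side 0.5639 0.2142 area ratio 0.83
```

View pics/nut.png

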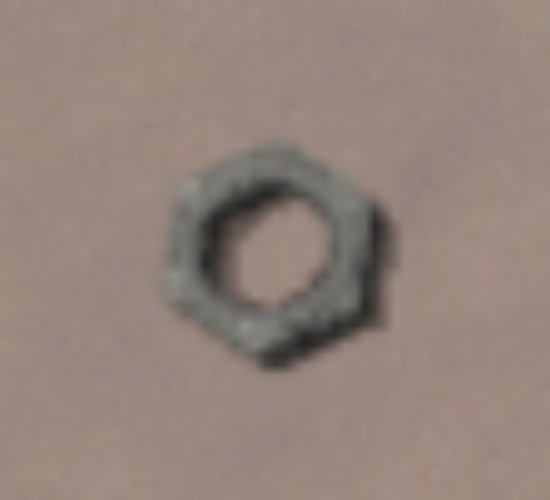

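Top-view fits match the expected silhouette areas. The side fits miss the dark near walls, so I'll use the top. The nut's corners point along about x, so its flats face y at about 82.5°. Washer first: moving towards it and turning the yaw to 82.5°.

move_arm(
  increments=[
    [-0.94, -0.8, 0.25, 0, 0, -0.044, 1],
    [-0.94, -0.8, 0.25, 0, 0, -0.044, 1],
    [-0.94, -0.8, 0.25, 0, 0, -0.044, 1],
    [-0.94, -0.8, 0.25, 0, 0, -0.044, 1],
    [-0.94, -0.8, 0.25, 0, 0, -0.044, 1],
    [-0.94, -0.8, 0.25, 0, 0, -0.044, 1],
    [-0.94, -0.8, 0.25, 0, 0, -0.044, 1],
    [-0.94, -0.8, 0.25, 0, 0, -0.044, 1],
    [-0.94, -0.8, 0.25, 0, 0, -0.044, 1],
    [-0.94, -0.8, 0.25, 0, 0, -0.044, 1],
  ],
)

```text
time_s: 2.43
position: [0.3779, 0.2913, 0.1577]
tcp_rot: [[-0.991, 0.137, 0.001], [0.137, 0.991, -0.002], [-0.001, -0.002, -1.0]]
force: [0.2, 0.5, 0.2]
opening: 1.0
grasp_force: 0.0
```

```bash
cat > p.py <<'E'
# usage: p.py x y z [x y z ...] -> shift in move units for each world target, from the measured pose
from h import *; import sys
s=bot.read_state(); R=np.array(s["tcp_rot"]); p=np.array(s["position"])
print("t",round(s["time_s"],2),"pos",p.round(4),"yaw y",round(np.degrees(np.arctan2(R[1,1],R[0,1])),1),"tilt",R[:,2].round(4),"F",np.round(s["force"],1),"open",round(s["opening"]*87,1),"grip",s["grasp_force"], "j",np.round(s["joint_positions"]))
for t in np.array(sys.argv[1:],float).reshape(-1,3): print(t,"->",(R.T@(t-p)/.3).round(3), "rows",round(np.linalg.norm(t-p)/.0417,1))
E
python3 p.py .4267 .2154 .1  .4267 .2154 .013
```

```text
t 2.43 pos [0.3779 0.2913 0.1577] yaw y 82.1 tilt [ 6.e-04 -2.e-03 -1.e+00] F [0.2 0.5 0.2] open 87.0 grip 0.0 j [ 24.  26. 107.  -0.  47. -58.]
[0.4267 0.2154 0.1   ] -> [-0.196 -0.228  0.193] rows 2.6
[0.4267 0.2154 0.013 ] -> [-0.195 -0.227  0.483] rows 4.1
```

move_arm(
  increments=[
    [-0.195, -0.228, 0.2, 0, 0, 0, 1],
    [-0.195, -0.228, 0.2, 0, 0, 0, 1],
    [-0.195, -0.228, 0.2, 0, 0, 0, 1],
    [-0.195, -0.228, 0.2, 0, 0, 0, 1],
    [-0.195, -0.228, 0.35, 0, 0, 0, 1],
    [-0.195, -0.228, 0.42, 0, 0, 0, 1],
    [-0.195, -0.228, 0.46, 0, 0, 0, 1],
    [-0.195, -0.228, 0.48, 0, 0, 0, 1],
    [-0.195, -0.228, 0.48, 0, 0, 0, 1],
  ],
)

```text
time_s: 3.18
position: [0.4227, 0.2212, 0.0139]
tcp_rot: [[-0.991, 0.13, -0.002], [0.13, 0.991, -0.0], [0.002, -0.0, -1.0]]
force: [-0.1, -0.2, 0.8]
opening: 0.998
grasp_force: 0.0
```

```bash
python3 p.py .4267 .2154 .013
python3 - <<'E'
from h import *
c=viewer.capture("side"); print(proj(c,(.4267,.2154,.01)))
cv2.imwrite("pics/w1.png",cv2.resize(c["image"][190:340,230:430],None,fx=3,fy=3))
E
```

```text
t 3.18 pos [0.4227 0.2212 0.0139] yaw y 82.5 tilt [-1.7e-03 -3.0e-04 -1.0e+00] F [-0.1 -0.2  0.8] open 86.8 grip 0.0 j [ 14.  42. 112.   0.  26. -68.]
[0.4267 0.2154 0.013 ] -> [-0.016 -0.017  0.003] rows 0.2
[333.60649074 288.44410156]
```

View pics/w1.png

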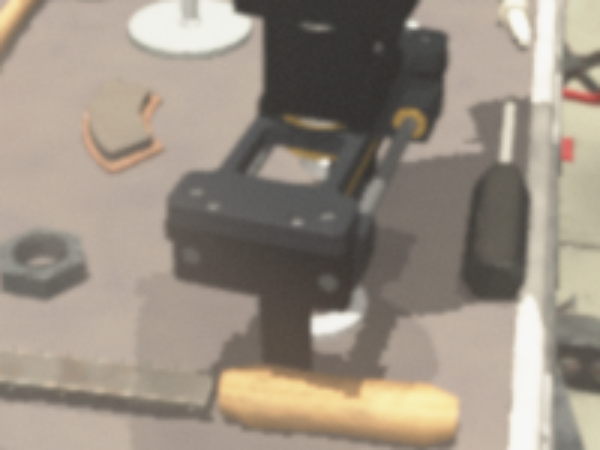

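The washer shows right of and behind the near finger at about (345,297), where it should be. Let the arm settle before closing.

move_arm(
  increments=[
    [0, 0, 0, 0, 0, 0, 1],
    [0, 0, 0, 0, 0, 0, 1],
  ],
)

```text
time_s: 3.4
position: [0.4241, 0.221, 0.0157]
tcp_rot: [[-0.991, 0.131, 0.002], [0.131, 0.991, 0.001], [-0.002, 0.001, -1.0]]
force: [-0.9, 0.5, 0.4]
opening: 0.997
grasp_force: 0.0
```

```bash
python3 p.py .4267 .2154 .013
python3 - <<'E'
from h import *
c=viewer.capture("side")
for P in [(.433,.26,.005),(.4267,.2154,.008),(.4267-.027,.2154,.008),(.4267+.027,.2154,.008)]: print(proj(c,P).round())
E
```

```text
t 3.4 pos [0.4241 0.221  0.0157] yaw y 82.5 tilt [ 2.4e-03  6.0e-04 -1.0e+00] F [-0.9  0.5  0.4] open 86.7 grip 0.0 j [ 14.  42. 112.   0.  26. -68.]
[0.4267 0.2154 0.013 ] -> [-0.011 -0.017  0.009] rows 0.2
[323. 310.]
[334. 290.]
[352. 292.]
[315. 287.]
```

move_arm(
  increments=[
    [-0.01, -0.017, 0.003, 0, 0, 0, 1],
    [-0.01, -0.017, 0.003, 0, 0, 0, 1],
    [-0.01, -0.017, 0.003, 0, 0, 0, 0],
    [-0.01, -0.017, 0.003, 0, 0, 0, 0],
    [-0.01, -0.017, 0.003, 0, 0, 0, 0],
    [-0.01, -0.017, 0.003, 0, 0, 0, 0],
    [-0.01, -0.017, 0.003, 0, 0, 0, 0],
    [-0.01, -0.017, 0.003, 0, 0, 0, 0],
    [-0.01, -0.017, 0.003, 0, 0, 0, 0],
    [-0.01, -0.017, 0.003, 0, 0, 0, 0],
  ],
)

```text
time_s: 4.28
position: [0.4257, 0.215, 0.0136]
tcp_rot: [[-0.991, 0.131, -0.0], [0.131, 0.991, 0.0], [0.0, 0.0, -1.0]]
force: [-0.0, -0.1, -0.0]
opening: 0.579
grasp_force: 30.0
```

```bash
cat > p.py <<'E'
# p.py "tx,ty,tz,wz;..." x y z ... : add last-sent shifts to the commanded pose, print shifts to each world target
from h import *; import sys, json, os
f="cmd.json"; C=json.load(open(f)) if os.path.exists(f) else [.167,.602,.234,74.54]
def Rz(a): a=np.radians(a); return np.array([[np.sin(a),np.cos(a),0],[-np.cos(a),np.sin(a),0],[0,0,-1]])*np.array([[-1,1,1],[-1,1,1],[1,1,1]])
for m in filter(None,sys.argv[1].split(";")):
    v=np.array(m.split(","),float); C[:3]=list(np.array(C[:3])+Rz(C[3])@v[:3]*.3); C[3]-=v[3]*180
json.dump(C,open(f,"w")); R=Rz(C[3])
s=bot.read_state(); M=np.array(s["tcp_rot"])
print("cmd",np.round(C,4),"t",round(s["time_s"],2),"meas",np.round(s["position"],4),"yaw",round(np.degrees(np.arctan2(M[1,1],M[0,1])),1),"F",np.round(s["force"],1),"open",round(s["opening"]*87,1),"grip",round(s["grasp_force"],1))
for t in np.array(sys.argv[2:],float).reshape(-1,3): d=t-C[:3]; print(t,"->",(R.T@d/.3).round(3),"rows",round(np.linalg.norm(d)/.0417,1))
E
python3 -c "
import numpy as np"
python3 p.py "-.94,-.8,.25,-.044;-.195,-.228,.48,0;-.01,-.017,.003,0" .4267 .2154 .12 .5612 -.0724 .12 .5612 -.0724 .026
```

```text
cmd [4.261e-01 2.146e-01 1.410e-02 8.246e+01] t 4.28 meas [0.4257 0.215  0.0136] yaw 82.5 F [-0.  -0.1 -0. ] open 50.4 grip 30.0
[0.4267 0.2154 0.12  ] -> [-0.001  0.003 -0.353] rows 2.5
[ 0.5612 -0.0724  0.12  ] -> [-0.572 -0.889 -0.353] rows 8.0
[ 0.5612 -0.0724  0.026 ] -> [-0.572 -0.889 -0.04 ] rows 7.6
```

Opening 50 mm against a 54 mm washer is suspicious. Lift a bit and look.

move_arm(
  increments=[
    [0, 0, -0.15, 0, 0, 0, 0],
    [0, 0, -0.35, 0, 0, 0, 0],
    [0, 0, -0.35, 0, 0, 0, 0],
    [0, 0, -0.35, 0, 0, 0, 0],
    [0, 0, -0.35, 0, 0, 0, 0],
  ],
)

```text
time_s: 4.7
position: [0.4262, 0.2152, 0.1195]
tcp_rot: [[-0.991, 0.131, 0.003], [0.131, 0.991, 0.001], [-0.003, 0.001, -1.0]]
force: [-0.1, 0.2, -1.5]
opening: 0.578
grasp_force: 30.0
```

```bash
python3 p.py "0,0,-.35,0" .5612 -.0724 .12
python3 - <<'E'
from h import *
c=viewer.capture("side"); a=cv2.resize(c["image"][140:300,250:450],None,fx=3,fy=3)
s=bot.read_state();p=s["position"]; print([proj(c,(p[0]+d,p[1],p[2]-.008)).round() for d in(-.027,0,.027)])
cv2.imwrite("pics/w2.png",a)
E
```

```text
cmd [ 0.4261  0.2146  0.1191 82.46  ] t 4.7 meas [0.4262 0.2152 0.1195] yaw 82.5 F [-0.1  0.2 -1.5] open 50.3 grip 30.0
[ 0.5612 -0.0724  0.12  ] -> [-0.572 -0.889 -0.003] rows 7.6
[array([355., 229.]), array([335., 227.]), array([316., 225.])]
```

View pics/w2.png

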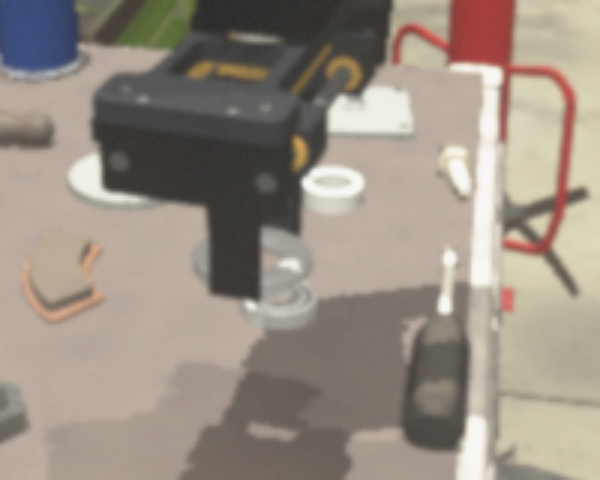

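Washer held flat and centred (columns 314–354, as predicted). On to the round stand.

move_arm(
  increments=[
    [-0.574, -0.887, -0.003, 0, 0, 0, 0],
    [-0.574, -0.887, -0.003, 0, 0, 0, 0],
    [-0.574, -0.887, -0.003, 0, 0, 0, 0],
    [-0.574, -0.887, -0.003, 0, 0, 0, 0],
    [-0.574, -0.887, -0.003, 0, 0, 0, 0],
    [-0.574, -0.887, -0.003, 0, 0, 0, 0],
    [-0.574, -0.887, -0.003, 0, 0, 0, 0],
    [-0.574, -0.887, -0.003, 0, 0, 0, 0],
    [-0.574, -0.887, -0.003, 0, 0, 0, 0],
    [-0.574, -0.887, -0.003, 0, 0, 0, 0],
  ],
)

```text
time_s: 5.58
position: [0.5606, -0.0727, 0.1172]
tcp_rot: [[-0.991, 0.134, -0.004], [0.134, 0.991, 0.002], [0.004, 0.001, -1.0]]
force: [-0.6, -0.6, -1.7]
opening: 0.576
grasp_force: 30.0
```

move_arm(
  increments=[
    [0, 0, 0, 0, 0, 0, 0],
    [0, 0, 0.1, 0, 0, 0, 0],
    [0, 0, 0.17, 0, 0, 0, 0],
    [0, 0, 0.22, 0, 0, 0, 0],
    [0, 0, 0.27, 0, 0, 0, 0],
    [0, 0, 0.3, 0, 0, 0, 0],
    [0, 0, 0.315, 0, 0, 0, 0],
    [0, 0, 0.315, 0, 0, 0, 0],
  ],
)

```text
time_s: 6.25
position: [0.5602, -0.0699, 0.0244]
tcp_rot: [[-0.992, 0.13, -0.003], [0.13, 0.992, 0.001], [0.003, 0.001, -1.0]]
force: [0.7, 0.1, -0.8]
opening: 0.581
grasp_force: 30.0
```

```bash
python3 p.py "-.574,-.887,-.003,0;0,0,.315,0" .5612 -.0724 .025 .5612 -.0724 .12
```

```text
cmd [ 5.619e-01 -7.180e-02  2.550e-02  8.246e+01] t 6.25 meas [ 0.5602 -0.0699  0.0244] yaw 82.6 F [ 0.7  0.1 -0.8] open 50.5 grip 30.0
[ 0.5612 -0.0724  0.025 ] -> [ 0.002 -0.002  0.002] rows 0.0
[ 0.5612 -0.0724  0.12  ] -> [ 0.002 -0.002 -0.315] rows 2.3
```

move_arm(
  increments=[
    [0, 0, 0.003, 0, 0, 0, 0.85],
    [0, 0, 0.003, 0, 0, 0, 0.85],
    [0, 0, 0.003, 0, 0, 0, 0.85],
    [0, 0, 0.003, 0, 0, 0, 0.85],
    [0, 0, -0.1, 0, 0, 0, 0.85],
    [0, 0, -0.25, 0, 0, 0, 0.85],
    [0, 0, -0.35, 0, 0, 0, 0.85],
    [0, 0, -0.35, 0, 0, 0, 0.85],
    [0, 0, -0.35, 0, 0, 0, 0.85],
  ],
)

```text
time_s: 7.0
position: [0.5632, -0.072, 0.1328]
tcp_rot: [[-0.991, 0.131, 0.006], [0.131, 0.991, -0.002], [-0.006, -0.001, -1.0]]
force: [0.0, 0.1, -0.3]
opening: 0.847
grasp_force: 0.0
```

```bash
python3 p.py "0,0,-.35,0" .5615 .2117 .12 .5615 .2117 .014
python3 - <<'E'
from h import *
c=viewer.capture("side"); cv2.imwrite("pics/w3.png",cv2.resize(c["image"][140:300,210:410],None,fx=3,fy=3))
E
```

```text
cmd [ 5.619e-01 -7.180e-02  1.305e-01  8.246e+01] t 7.0 meas [ 0.5632 -0.072   0.1328] yaw 82.5 F [ 0.   0.1 -0.3] open 73.7 grip 0.0
[0.5615 0.2117 0.12  ] -> [0.125 0.937 0.035] rows 6.8
[0.5615 0.2117 0.014 ] -> [0.125 0.937 0.388] rows 7.4
```

View pics/w3.png

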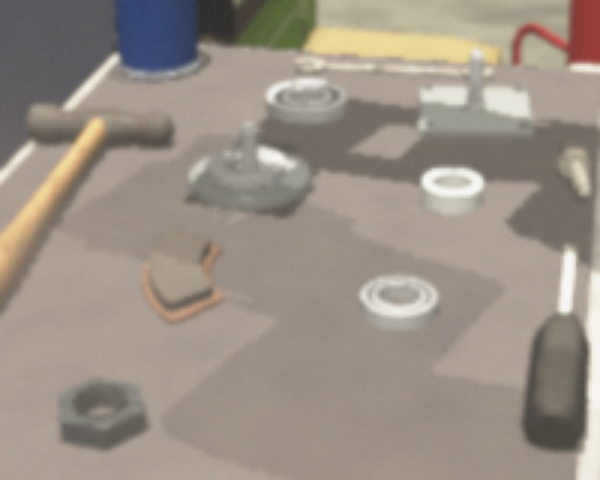

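The washer lies on the round foot with the pin through it (crop (250,175)). Nut next.

move_arm(
  increments=[
    [0.125, 0.937, 0.035, 0, 0, 0, 0.85],
    [0.125, 0.937, 0.035, 0, 0, 0, 0.85],
    [0.125, 0.937, 0.035, 0, 0, 0, 0.85],
    [0.125, 0.937, 0.035, 0, 0, 0, 0.85],
    [0.125, 0.937, 0.035, 0, 0, 0, 0.85],
    [0.125, 0.937, 0.035, 0, 0, 0, 0.85],
    [0.125, 0.937, 0.035, 0, 0, 0, 0.85],
    [0.125, 0.937, 0.035, 0, 0, 0, 0.85],
    [0.125, 0.937, 0.035, 0, 0, 0, 0.85],
    [0.125, 0.937, 0.035, 0, 0, 0, 0.85],
  ],
)

```text
time_s: 7.88
position: [0.56, 0.2116, 0.118]
tcp_rot: [[-0.991, 0.131, -0.003], [0.131, 0.991, -0.001], [0.003, -0.002, -1.0]]
force: [-0.2, -0.3, 0.0]
opening: 0.851
grasp_force: 0.0
```

move_arm(
  increments=[
    [0, 0, 0, 0, 0, 0, 0.85],
    [0, 0, 0.12, 0, 0, 0, 0.85],
    [0, 0, 0.24, 0, 0, 0, 0.85],
    [0, 0, 0.31, 0, 0, 0, 0.85],
    [0, 0, 0.35, 0, 0, 0, 0.85],
    [0, 0, 0.35, 0, 0, 0, 0.85],
    [0, 0, 0.35, 0, 0, 0, 0.85],
  ],
)

```text
time_s: 8.47
position: [0.5616, 0.2108, 0.0144]
tcp_rot: [[-0.991, 0.133, -0.0], [0.133, 0.991, -0.0], [0.0, -0.0, -1.0]]
force: [-0.0, 1.0, -0.3]
opening: 0.852
grasp_force: 0.0
```

move_arm(
  increments=[
    [0, 0, 0, 0, 0, 0, 0],
    [0, 0, 0, 0, 0, 0, 0],
    [0, 0, 0, 0, 0, 0, 0],
    [0, 0, 0, 0, 0, 0, 0],
    [0, 0, 0, 0, 0, 0, 0],
    [0, 0, 0, 0, 0, 0, 0],
    [0, 0, 0, 0, 0, 0, 0],
    [0, 0, 0, 0, 0, 0, 0],
  ],
)

```text
time_s: 9.13
position: [0.5616, 0.2125, 0.0149]
tcp_rot: [[-0.991, 0.131, 0.001], [0.131, 0.991, 0.0], [-0.001, 0.001, -1.0]]
force: [-0.5, 1.1, 1.5]
opening: 0.467
grasp_force: 30.0
```

move_arm(
  increments=[
    [0, 0, -0.12, 0, 0, 0, 0],
    [0, 0, -0.35, 0, 0, 0, 0],
    [0, 0, -0.35, 0, 0, 0, 0],
    [0, 0, -0.35, 0, 0, 0, 0],
    [0, 0, -0.35, 0, 0, 0, 0],
  ],
)

```text
time_s: 9.55
position: [0.562, 0.2123, 0.121]
tcp_rot: [[-0.991, 0.131, 0.003], [0.131, 0.991, 0.0], [-0.003, 0.001, -1.0]]
force: [-0.5, -0.1, -1.0]
opening: 0.467
grasp_force: 30.0
```

```bash
python3 p.py "0.125,.937,.035,0;0,0,0,0" .5615 .2117 .12 .5615 -.072 .12
python3 - <<'E'
from h import *
c=viewer.capture("side"); cv2.imwrite("pics/n1.png",cv2.resize(c["image"][140:300,170:370],None,fx=3,fy=3))
s=bot.read_state();p=s["position"]; print([proj(c,(p[0]+d,p[1],p[2]-.006)).round() for d in(-.0235,0,.0235)])
E
```

```text
cmd [ 0.5616  0.2118  0.12   82.46  ] t 9.55 meas [0.562  0.2123 0.121 ] yaw 82.5 F [-0.5 -0.1 -1. ] open 40.6 grip 30.0
[0.5615 0.2117 0.12  ] -> [ 0. -0.  0.] rows 0.0
[ 0.5615 -0.072   0.12  ] -> [-0.124 -0.938  0.   ] rows 6.8
[array([257., 217.]), array([241., 215.]), array([225., 214.])]
```

View pics/n1.png

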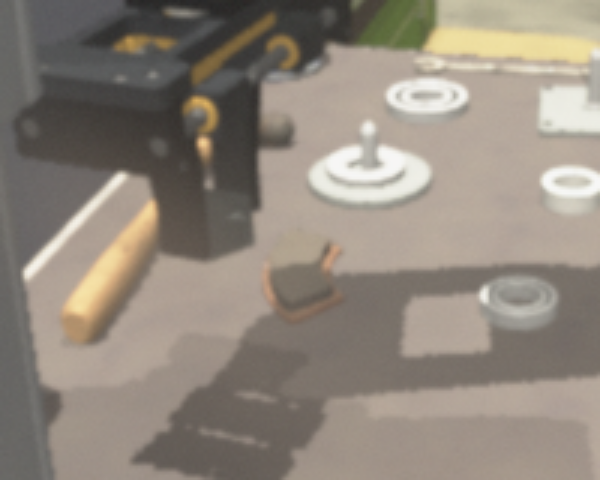

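Nut held at 40.6 mm (crop (215,215)); the washer lies flat on the round stand. Placing the nut.

move_arm(
  increments=[
    [-0.124, -0.938, 0, 0, 0, 0, 0],
    [-0.124, -0.938, 0, 0, 0, 0, 0],
    [-0.124, -0.938, 0, 0, 0, 0, 0],
    [-0.124, -0.938, 0, 0, 0, 0, 0],
    [-0.124, -0.938, 0, 0, 0, 0, 0],
    [-0.124, -0.938, 0, 0, 0, 0, 0],
    [-0.124, -0.938, 0, 0, 0, 0, 0],
    [-0.124, -0.938, 0, 0, 0, 0, 0],
    [-0.124, -0.938, 0, 0, 0, 0, 0],
    [-0.124, -0.938, 0, 0, 0, 0, 0],
  ],
)

```text
time_s: 10.43
position: [0.5595, -0.0711, 0.1177]
tcp_rot: [[-0.991, 0.132, -0.004], [0.132, 0.991, 0.002], [0.005, 0.001, -1.0]]
force: [-0.6, -0.3, -1.2]
opening: 0.467
grasp_force: 30.0
```

move_arm(
  increments=[
    [0, 0, 0, 0, 0, 0, 0],
    [0, 0, 0.1, 0, 0, 0, 0],
    [0, 0, 0.17, 0, 0, 0, 0],
    [0, 0, 0.22, 0, 0, 0, 0],
    [0, 0, 0.26, 0, 0, 0, 0],
    [0, 0, 0.285, 0, 0, 0, 0],
    [0, 0, 0.285, 0, 0, 0, 0],
    [0, 0, 0.285, 0, 0, 0, 0],
  ],
)

```text
time_s: 11.1
position: [0.5614, -0.0709, 0.034]
tcp_rot: [[-0.992, 0.13, 0.0], [0.13, 0.992, -0.0], [-0.0, -0.0, -1.0]]
force: [0.6, 0.3, -0.7]
opening: 0.472
grasp_force: 30.0
```

move_arm(
  increments=[
    [0, 0, 0.003, 0, 0, 0, 0.75],
    [0, 0, 0.003, 0, 0, 0, 0.75],
    [0, 0, 0.003, 0, 0, 0, 0.75],
    [0, 0, 0.003, 0, 0, 0, 0.75],
    [0, 0, -0.1, 0, 0, 0, 0.75],
    [0, 0, -0.25, 0, 0, 0, 1],
    [0, 0, -0.35, 0, 0, 0, 1],
    [0, 0, -0.35, 0, 0, 0, 1],
    [0, 0, -0.35, 0, 0, 0, 1],
  ],
)

```text
time_s: 11.85
position: [0.5628, -0.0723, 0.1417]
tcp_rot: [[-0.991, 0.131, 0.006], [0.131, 0.991, -0.002], [-0.006, -0.001, -1.0]]
force: [0.0, 0.4, -0.3]
opening: 0.951
grasp_force: 0.0
```

```bash
python3 p.py "-.124,-.938,0,0;0,0,-.065,0" .5515 -.2098 .12 .5515 -.2098 .014
python3 - <<'E'
from h import *
from b import *
c=viewer.capture("side"); cv2.imwrite("pics/n2.png",cv2.resize(c["image"][140:300,210:410],None,fx=3,fy=3))
c=viewer.capture("top")
E
```

```text
cmd [ 5.616e-01 -7.210e-02  1.395e-01  8.246e+01] t 11.85 meas [ 0.5628 -0.0723  0.1417] yaw 82.5 F [ 0.   0.4 -0.3] open 82.7 grip 0.0
[ 0.5515 -0.2098  0.12  ] -> [-0.027 -0.46   0.065] rows 3.3
[ 0.5515 -0.2098  0.014 ] -> [-0.027 -0.46   0.418] rows 4.5
```

View pics/n2.png

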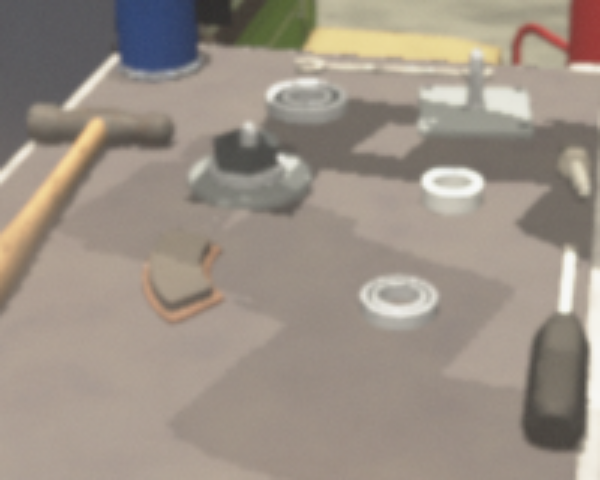

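The nut sits on the washer with the pin tip showing at crop (248,135). Large bearing next.

move_arm(
  increments=[
    [-0.027, -0.46, 0.065, 0, 0, 0, 1],
    [-0.027, -0.46, 0.065, 0, 0, 0, 1],
    [-0.027, -0.46, 0.065, 0, 0, 0, 1],
    [-0.027, -0.46, 0.065, 0, 0, 0, 1],
    [-0.027, -0.46, 0.065, 0, 0, 0, 1],
    [-0.027, -0.46, 0.2, 0, 0, 0, 1],
    [-0.027, -0.46, 0.32, 0, 0, 0, 1],
    [-0.027, -0.46, 0.39, 0, 0, 0, 1],
    [-0.027, -0.46, 0.415, 0, 0, 0, 1],
    [-0.027, -0.46, 0.415, 0, 0, 0, 1],
  ],
)

```text
time_s: 12.78
position: [0.5489, -0.207, 0.0129]
tcp_rot: [[-0.991, 0.13, -0.006], [0.13, 0.991, 0.004], [0.006, 0.003, -1.0]]
force: [0.6, 0.6, 0.5]
opening: 1.0
grasp_force: 0.0
```

move_arm(
  increments=[
    [0, 0, 0, 0, 0, 0, 1],
    [0, 0, 0, 0, 0, 0, 0],
    [0, 0, 0, 0, 0, 0, 0],
    [0, 0, 0, 0, 0, 0, 0],
    [0, 0, 0, 0, 0, 0, 0],
    [0, 0, 0, 0, 0, 0, 0],
    [0, 0, 0, 0, 0, 0, 0],
  ],
)

```text
time_s: 13.37
position: [0.5512, -0.2093, 0.0148]
tcp_rot: [[-0.991, 0.131, 0.0], [0.131, 0.991, 0.0], [-0.0, 0.0, -1.0]]
force: [0.1, 1.6, 1.0]
opening: 0.685
grasp_force: 30.0
```

move_arm(
  increments=[
    [0, 0, -0.12, 0, 0, 0, 0],
    [0, 0, -0.35, 0, 0, 0, 0],
    [0, 0, -0.35, 0, 0, 0, 0],
    [0, 0, -0.35, 0, 0, 0, 0],
    [0, 0, -0.35, 0, 0, 0, 0],
  ],
)

```text
time_s: 13.78
position: [0.5518, -0.2101, 0.1209]
tcp_rot: [[-0.991, 0.131, 0.003], [0.131, 0.991, -0.002], [-0.003, -0.002, -1.0]]
force: [-0.2, -1.1, -2.8]
opening: 0.683
grasp_force: 30.0
```

```bash
python3 p.py "-.027,-.46,.065,0;0,0,0,0" .4231 -.219 .12 .4231 -.219 .0265;  python3 - <<'E'
from h import *
c=viewer.capture("side"); cv2.imwrite("pics/l1.png",cv2.resize(c["image"][110:250,230:430],None,fx=3,fy=3))
c=viewer.capture("top"); cv2.imwrite("pics/l1t.png",cv2.resize(c["image"][130:280,300:500],None,fx=3,fy=3))
s=bot.read_state();p=s["position"]; print([proj(c,(p[0]+d,p[1],p[2]-.006)).round() for d in(-.031,0,.031)])
E
```

```text
cmd [ 0.5515 -0.2099  0.12   82.46  ] t 13.78 meas [ 0.5518 -0.2101  0.1209] yaw 82.5 F [-0.2 -1.1 -2.8] open 59.4 grip 30.0
[ 0.4231 -0.219   0.12  ] -> [ 0.42  -0.086  0.   ] rows 3.1
[ 0.4231 -0.219   0.0265] -> [ 0.42  -0.086  0.312] rows 3.8
[array([423., 172.]), array([422., 156.]), array([421., 140.])]
```

View pics/l1.png

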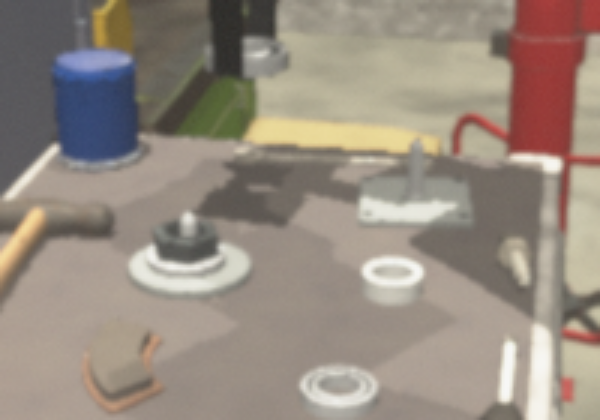

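Bearing held flat and centred (crop (248,57)); the round-stand stack is good. Placing on the square stand.

move_arm(
  increments=[
    [0.42, -0.086, 0, 0, 0, 0, 0],
    [0.42, -0.086, 0, 0, 0, 0, 0],
    [0.42, -0.086, 0, 0, 0, 0, 0],
    [0.42, -0.086, 0, 0, 0, 0, 0],
    [0.42, -0.086, 0, 0, 0, 0, 0],
    [0.42, -0.086, 0, 0, 0, 0, 0],
    [0.42, -0.086, 0, 0, 0, 0, 0],
  ],
)

```text
time_s: 14.47
position: [0.424, -0.2193, 0.119]
tcp_rot: [[-0.991, 0.131, 0.001], [0.131, 0.991, -0.0], [-0.001, -0.0, -1.0]]
force: [0.6, -0.6, -2.2]
opening: 0.683
grasp_force: 30.0
```

move_arm(
  increments=[
    [0, 0, 0.08, 0, 0, 0, 0],
    [0, 0, 0.14, 0, 0, 0, 0],
    [0, 0, 0.19, 0, 0, 0, 0],
    [0, 0, 0.24, 0, 0, 0, 0],
    [0, 0, 0.28, 0, 0, 0, 0],
    [0, 0, 0.305, 0, 0, 0, 0],
    [0, 0, 0.312, 0, 0, 0, 0],
    [0, 0, 0.312, 0, 0, 0, 0],
    [0, 0, 0.312, 0, 0, 0, 0],
  ],
)

```text
time_s: 15.22
position: [0.4236, -0.2189, 0.0261]
tcp_rot: [[-0.991, 0.131, 0.001], [0.131, 0.991, -0.001], [-0.001, -0.001, -1.0]]
force: [0.8, 0.9, -1.6]
opening: 0.679
grasp_force: 30.0
```

move_arm(
  increments=[
    [0, 0, 0.003, 0, 0, 0, 1],
    [0, 0, 0.003, 0, 0, 0, 1],
    [0, 0, 0.003, 0, 0, 0, 1],
    [0, 0, 0.003, 0, 0, 0, 1],
    [0, 0, -0.1, 0, 0, 0, 1],
    [0, 0, -0.25, 0, 0, 0, 1],
    [0, 0, -0.312, 0, 0, 0, 1],
    [0, 0, -0.312, 0, 0, 0, 1],
    [0, 0, -0.312, 0, 0, 0, 1],
  ],
)

```text
time_s: 15.97
position: [0.4235, -0.2192, 0.121]
tcp_rot: [[-0.991, 0.131, 0.003], [0.131, 0.991, -0.003], [-0.003, -0.002, -1.0]]
force: [-0.3, -1.2, -0.9]
opening: 0.999
grasp_force: 0.0
```

```bash
python3 p.py "0.42,-.086,0,0;0,0,0,0" .4226 -.0692 .12 .4226 -.0692 .016;  python3 - <<'E'
from h import *
c=viewer.capture("side"); cv2.imwrite("pics/l2.png",cv2.resize(c["image"][110:250,270:470],None,fx=3,fy=3))
E
```

```text
cmd [ 0.4232 -0.219   0.12   82.46  ] t 15.97 meas [ 0.4235 -0.2192  0.121 ] yaw 82.5 F [-0.3 -1.2 -0.9] open 86.9 grip 0.0
[ 0.4226 -0.0692  0.12  ] -> [0.068 0.495 0.   ] rows 3.6
[ 0.4226 -0.0692  0.016 ] -> [0.068 0.495 0.347] rows 4.4
```

View pics/l2.png

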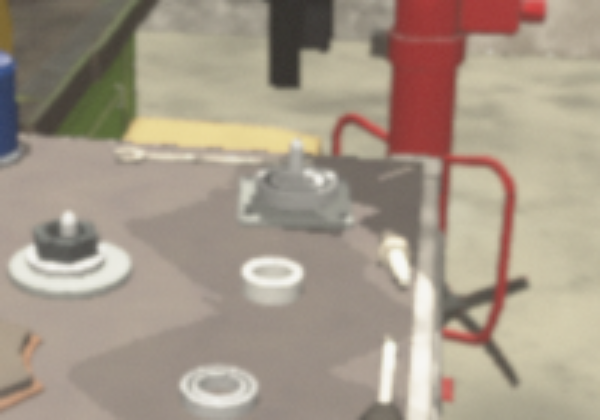

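The large bearing lies on the square foot with the pin through it. Sleeve next.

move_arm(
  increments=[
    [0.068, 0.495, 0, 0, 0, 0, 0.85],
    [0.068, 0.495, 0, 0, 0, 0, 0.85],
    [0.068, 0.495, 0, 0, 0, 0, 0.85],
    [0.068, 0.495, 0, 0, 0, 0, 0.85],
    [0.068, 0.495, 0, 0, 0, 0, 0.85],
    [0.068, 0.495, 0.12, 0, 0, 0, 0.85],
    [0.068, 0.495, 0.24, 0, 0, 0, 0.85],
    [0.068, 0.495, 0.32, 0, 0, 0, 0.85],
    [0.068, 0.495, 0.347, 0, 0, 0, 0.85],
    [0.068, 0.495, 0.347, 0, 0, 0, 0.85],
  ],
)

```text
time_s: 16.85
position: [0.4205, -0.0685, 0.0131]
tcp_rot: [[-0.991, 0.132, -0.005], [0.132, 0.991, 0.002], [0.006, 0.002, -1.0]]
force: [0.2, 0.2, -0.3]
opening: 0.85
grasp_force: 0.0
```

move_arm(
  increments=[
    [0, 0, 0, 0, 0, 0, 0.85],
    [0, 0, 0, 0, 0, 0, 0],
    [0, 0, 0, 0, 0, 0, 0],
    [0, 0, 0, 0, 0, 0, 0],
    [0, 0, 0, 0, 0, 0, 0],
    [0, 0, 0, 0, 0, 0, 0],
    [0, 0, 0, 0, 0, 0, 0],
    [0, 0, 0, 0, 0, 0, 0],
    [0, 0, 0, 0, 0, 0, 0],
  ],
)

```text
time_s: 17.6
position: [0.4222, -0.0687, 0.0158]
tcp_rot: [[-0.991, 0.131, 0.001], [0.131, 0.991, -0.0], [-0.001, -0.0, -1.0]]
force: [-1.2, 0.5, 4.0]
opening: 0.424
grasp_force: 30.0
```

move_arm(
  increments=[
    [0, 0, -0.12, 0, 0, 0, 0],
    [0, 0, -0.347, 0, 0, 0, 0],
    [0, 0, -0.347, 0, 0, 0, 0],
    [0, 0, -0.347, 0, 0, 0, 0],
    [0, 0, -0.347, 0, 0, 0, 0],
  ],
)

```text
time_s: 18.02
position: [0.4228, -0.069, 0.1206]
tcp_rot: [[-0.991, 0.131, 0.003], [0.131, 0.991, -0.001], [-0.003, -0.001, -1.0]]
force: [0.2, 0.4, -1.5]
opening: 0.422
grasp_force: 30.0
```

```bash
python3 p.py "0.068,.495,0,0;0,0,0,0" .4231 -.219 .12 .4231 -.219 .0415;  python3 - <<'E'
from h import *
c=viewer.capture("side"); cv2.imwrite("pics/s1.png",cv2.resize(c["image"][110:250,270:470],None,fx=3,fy=3))
s=bot.read_state();p=s["position"]; print([((proj(c,(p[0]+d,p[1],p[2]-.006))-[270,110])*3).round() for d in(-.02,0,.02)])
E
```

```text
cmd [ 4.225e-01 -6.910e-02  1.200e-01  8.246e+01] t 18.02 meas [ 0.4228 -0.069   0.1206] yaw 82.5 F [ 0.2  0.4 -1.5] open 36.7 grip 30.0
[ 0.4231 -0.219   0.12  ] -> [-0.068 -0.495  0.   ] rows 3.6
[ 0.4231 -0.219   0.0415] -> [-0.068 -0.495  0.262] rows 4.1
[array([309., 136.]), array([277., 134.]), array([245., 132.])]
```

View pics/s1.png

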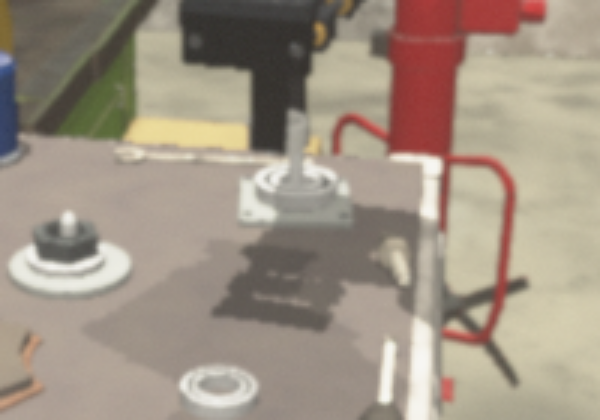

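The bearing sits flat and centred about the pin (crop column 297). The sleeve is gripped behind the finger. Placing it.

move_arm(
  increments=[
    [-0.068, -0.495, 0, 0, 0, 0, 0],
    [-0.068, -0.495, 0, 0, 0, 0, 0],
    [-0.068, -0.495, 0, 0, 0, 0, 0],
    [-0.068, -0.495, 0, 0, 0, 0, 0],
    [-0.068, -0.495, 0, 0, 0, 0, 0],
    [-0.068, -0.495, 0, 0, 0, 0, 0],
    [-0.068, -0.495, 0, 0, 0, 0, 0],
  ],
)

```text
time_s: 18.65
position: [0.4211, -0.217, 0.1179]
tcp_rot: [[-0.991, 0.132, -0.004], [0.132, 0.991, 0.004], [0.005, 0.003, -1.0]]
force: [0.1, 0.6, -1.9]
opening: 0.422
grasp_force: 30.0
```

move_arm(
  increments=[
    [0, 0, 0.07, 0, 0, 0, 0],
    [0, 0, 0.13, 0, 0, 0, 0],
    [0, 0, 0.18, 0, 0, 0, 0],
    [0, 0, 0.22, 0, 0, 0, 0],
    [0, 0, 0.25, 0, 0, 0, 0],
    [0, 0, 0.262, 0, 0, 0, 0],
    [0, 0, 0.262, 0, 0, 0, 0],
    [0, 0, 0.262, 0, 0, 0, 0],
  ],
)

```text
time_s: 19.32
position: [0.4227, -0.2177, 0.0409]
tcp_rot: [[-0.992, 0.13, -0.001], [0.13, 0.992, 0.0], [0.001, 0.0, -1.0]]
force: [-0.0, -0.9, -1.2]
opening: 0.423
grasp_force: 30.0
```

move_arm(
  increments=[
    [0, 0, 0.003, 0, 0, 0, 0.75],
    [0, 0, 0.003, 0, 0, 0, 0.75],
    [0, 0, 0.003, 0, 0, 0, 0.75],
    [0, 0, 0.003, 0, 0, 0, 0.75],
    [0, 0, -0.1, 0, 0, 0, 0.75],
    [0, 0, -0.25, 0, 0, 0, 0.85],
    [0, 0, -0.262, 0, 0, 0, 0.85],
    [0, 0, -0.262, 0, 0, 0, 0.85],
  ],
)

```text
time_s: 19.98
position: [0.4245, -0.22, 0.1222]
tcp_rot: [[-0.991, 0.131, 0.005], [0.131, 0.991, -0.005], [-0.006, -0.004, -1.0]]
force: [0.9, -0.8, -0.6]
opening: 0.831
grasp_force: 0.0
```

```bash
python3 p.py "-.068,-.495,0,0;0,0,0,0" .4351 .0771 .12 .4351 .0771 .015;  python3 - <<'E'
from h import *
c=viewer.capture("side"); cv2.imwrite("pics/s2.png",cv2.resize(c["image"][110:250,270:470],None,fx=3,fy=3))
E
```

```text
cmd [ 0.4232 -0.219   0.12   82.46  ] t 19.98 meas [ 0.4245 -0.22    0.1222] yaw 82.5 F [ 0.9 -0.8 -0.6] open 72.3 grip 0.0
[0.4351 0.0771 0.12  ] -> [0.09  0.984 0.   ] rows 7.1
[0.4351 0.0771 0.015 ] -> [0.09  0.984 0.35 ] rows 7.5
```

View pics/s2.png

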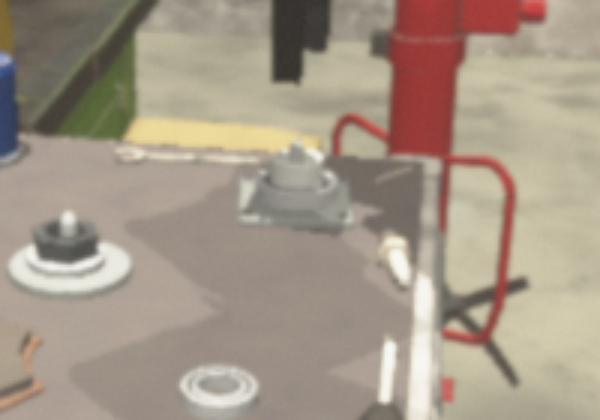

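The sleeve sits on the bearing round the pin (crop (297,170)). Small bearing next.

move_arm(
  increments=[
    [0.09, 0.984, 0, 0, 0, 0, 0.85],
    [0.09, 0.984, 0, 0, 0, 0, 0.85],
    [0.09, 0.984, 0, 0, 0, 0, 0.85],
    [0.09, 0.984, 0, 0, 0, 0, 0.85],
    [0.09, 0.984, 0, 0, 0, 0, 0.85],
    [0.09, 0.984, 0, 0, 0, 0, 0.85],
    [0.09, 0.984, 0, 0, 0, 0, 0.85],
    [0.09, 0.984, 0, 0, 0, 0, 0.85],
    [0.09, 0.984, 0, 0, 0, 0, 0.85],
    [0.09, 0.984, 0, 0, 0, 0, 0.85],
  ],
)

```text
time_s: 20.87
position: [0.434, 0.0776, 0.1186]
tcp_rot: [[-0.992, 0.13, -0.002], [0.13, 0.992, -0.0], [0.002, -0.001, -1.0]]
force: [1.0, 0.8, 0.7]
opening: 0.852
grasp_force: 0.0
```

move_arm(
  increments=[
    [0, 0, 0, 0, 0, 0, 0.85],
    [0, 0, 0.12, 0, 0, 0, 0.85],
    [0, 0, 0.24, 0, 0, 0, 0.85],
    [0, 0, 0.31, 0, 0, 0, 0.85],
    [0, 0, 0.35, 0, 0, 0, 0.85],
    [0, 0, 0.35, 0, 0, 0, 0.85],
    [0, 0, 0.35, 0, 0, 0, 0.85],
  ],
)

```text
time_s: 21.45
position: [0.4346, 0.0756, 0.0136]
tcp_rot: [[-0.991, 0.135, -0.002], [0.135, 0.991, 0.0], [0.002, -0.0, -1.0]]
force: [0.4, -0.0, 0.2]
opening: 0.85
grasp_force: 0.0
```

move_arm(
  increments=[
    [0, 0, 0, 0, 0, 0, 0],
    [0, 0, 0, 0, 0, 0, 0],
    [0, 0, 0, 0, 0, 0, 0],
    [0, 0, 0, 0, 0, 0, 0],
    [0, 0, 0, 0, 0, 0, 0],
    [0, 0, 0, 0, 0, 0, 0],
    [0, 0, 0, 0, 0, 0, 0],
    [0, 0, 0, 0, 0, 0, 0],
  ],
)

```text
time_s: 22.12
position: [0.4349, 0.0776, 0.0148]
tcp_rot: [[-0.991, 0.131, 0.001], [0.131, 0.991, -0.0], [-0.001, -0.0, -1.0]]
force: [-0.8, -1.3, 3.2]
opening: 0.467
grasp_force: 30.0
```

move_arm(
  increments=[
    [0, 0, -0.12, 0, 0, 0, 0],
    [0, 0, -0.35, 0, 0, 0, 0],
    [0, 0, -0.35, 0, 0, 0, 0],
    [0, 0, -0.35, 0, 0, 0, 0],
    [0, 0, -0.35, 0, 0, 0, 0],
  ],
)

```text
time_s: 22.53
position: [0.4354, 0.0777, 0.1205]
tcp_rot: [[-0.991, 0.131, 0.003], [0.131, 0.991, -0.0], [-0.003, 0.0, -1.0]]
force: [-0.9, 0.3, -3.1]
opening: 0.467
grasp_force: 30.0
```

```bash
python3 p.py "0.09,.984,0,0;0,0,0,0" .4231 -.219 .12 .4231 -.219 .0585;  python3 - <<'E'
from h import *
c=viewer.capture("side"); cv2.imwrite("pics/b1.png",cv2.resize(c["image"][110:250,270:470],None,fx=3,fy=3))
s=bot.read_state();p=s["position"]; print([((proj(c,(p[0]+d,p[1],p[2]-.006))-[270,110])*3).round() for d in(-.022,0,.022)])
E
```

```text
cmd [4.352e-01 7.720e-02 1.200e-01 8.246e+01] t 22.53 meas [0.4354 0.0777 0.1205] yaw 82.5 F [-0.9  0.3 -3.1] open 40.6 grip 30.0
[ 0.4231 -0.219   0.12  ] -> [-0.09  -0.984  0.   ] rows 7.1
[ 0.4231 -0.219   0.0585] -> [-0.09  -0.984  0.205] rows 7.3
[array([263., 227.]), array([222., 224.]), array([182., 221.])]
```

View pics/b1.png

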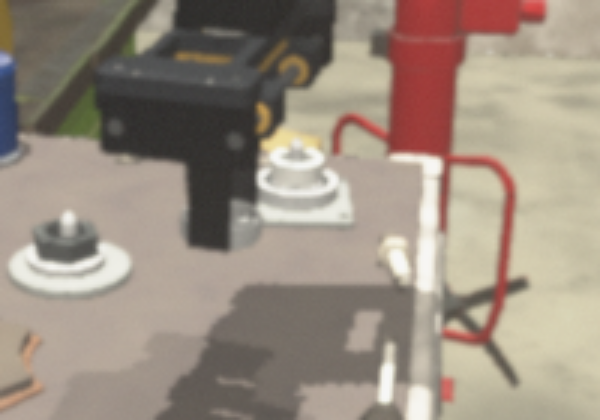

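The small bearing is held flat and centred (crop columns 182–262, as predicted), and the sleeve sits level. Placing it.

move_arm(
  increments=[
    [-0.09, -0.984, 0, 0, 0, 0, 0],
    [-0.09, -0.984, 0, 0, 0, 0, 0],
    [-0.09, -0.984, 0, 0, 0, 0, 0],
    [-0.09, -0.984, 0, 0, 0, 0, 0],
    [-0.09, -0.984, 0, 0, 0, 0, 0],
    [-0.09, -0.984, 0, 0, 0, 0, 0],
    [-0.09, -0.984, 0, 0, 0, 0, 0],
    [-0.09, -0.984, 0, 0, 0, 0, 0],
    [-0.09, -0.984, 0, 0, 0, 0, 0],
    [-0.09, -0.984, 0, 0, 0, 0, 0],
  ],
)

```text
time_s: 23.42
position: [0.4211, -0.2174, 0.1177]
tcp_rot: [[-0.991, 0.133, -0.004], [0.133, 0.991, 0.004], [0.005, 0.003, -1.0]]
force: [-0.9, 0.2, -3.4]
opening: 0.472
grasp_force: 30.0
```

move_arm(
  increments=[
    [0, 0, 0.06, 0, 0, 0, 0],
    [0, 0, 0.11, 0, 0, 0, 0],
    [0, 0, 0.15, 0, 0, 0, 0],
    [0, 0, 0.18, 0, 0, 0, 0],
    [0, 0, 0.2, 0, 0, 0, 0],
    [0, 0, 0.205, 0, 0, 0, 0],
    [0, 0, 0.205, 0, 0, 0, 0],
    [0, 0, 0.205, 0, 0, 0, 0],
  ],
)

```text
time_s: 24.08
position: [0.423, -0.2183, 0.0583]
tcp_rot: [[-0.991, 0.131, 0.0], [0.131, 0.991, -0.0], [-0.0, -0.0, -1.0]]
force: [0.7, -0.2, -2.3]
opening: 0.469
grasp_force: 30.0
```

move_arm(
  increments=[
    [0, 0, 0.003, 0, 0, 0, 0.75],
    [0, 0, 0.003, 0, 0, 0, 0.75],
    [0, 0, 0.003, 0, 0, 0, 0.75],
    [0, 0, 0.003, 0, 0, 0, 0.75],
    [0, 0, -0.1, 0, 0, 0, 0.75],
    [0, 0, -0.25, 0, 0, 0, 0.85],
    [0, 0, -0.35, 0, 0, 0, 0.85],
    [0, 0, -0.35, 0, 0, 0, 0.85],
  ],
)

```text
time_s: 24.75
position: [0.426, -0.2212, 0.1688]
tcp_rot: [[-0.991, 0.131, 0.01], [0.131, 0.991, -0.008], [-0.011, -0.007, -1.0]]
force: [0.5, -0.8, 0.4]
opening: 0.833
grasp_force: 0.0
```

move_arm(
  increments=[
    [0, 0.6, -0.1, 0, 0, 0, 0.85],
    [0, 0.6, -0.1, 0, 0, 0, 0.85],
    [0, 0.6, -0.1, 0, 0, 0, 0.85],
    [0, 0.6, -0.1, 0, 0, 0, 0.85],
    [0, 0.6, -0.1, 0, 0, 0, 0.85],
    [0, 0.6, -0.1, 0, 0, 0, 0.85],
    [0, 0.6, -0.1, 0, 0, 0, 0.85],
    [0, 0.6, -0.1, 0, 0, 0, 0.85],
  ],
)

```text
time_s: 25.42
position: [0.4464, -0.0408, 0.1929]
tcp_rot: [[-0.991, 0.131, 0.0], [0.131, 0.991, -0.001], [-0.0, -0.001, -1.0]]
force: [0.6, 0.7, 0.1]
opening: 0.853
grasp_force: 0.0
```

Run:
```python
from h import *
c=viewer.capture("side"); a=cv2.resize(c["image"][140:240,250:430],None,fx=4,fy=4)
sq=lambda z:[(.4231,-.219,z)]
for P in [(.4231,-.219,.056),(.5612,-.0724,.046)]: print(((proj(c,P)-[250,140])*4).round())
t=viewer.capture("top")["image"]; b=cv2.resize(t[145:265,310:460],None,fx=2,fy=2)
o=np.zeros((400,720,3),np.uint8); o[:]=a; cv2.imwrite("pics/end.png",o); cv2.imwrite("pics/endt.png",b)
```

```text
[475.  65.]
[169. 165.]
```

View pics/end.png

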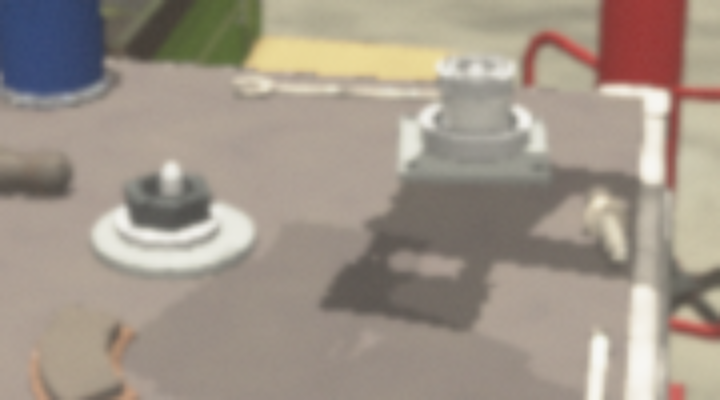

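Both stacks are flat and concentric: square stand at (476,110), round stand at (172,205). The pins are through and the brake pad is in place.

```bash
python3 -c "
from h import *
print(workorder.hand_in())"
```

```text
the job is handed in; nothing more can be done
None
```

I handed in the job at about 25 s: the large bearing, sleeve and small bearing are on the square stand and the washer and nut on the round stand; both stacks looked flat and centred in the last picture and the brake pad looked unmoved, but hand-in returned no verdict.

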